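Tap the mould keys home

ROBOT

A 7-joint arm with a two-finger parallel gripper is mounted at the origin on the work surface. World frame = base frame: x ahead of the robot, y to its left, z up, the work surface at z = 0. Lengths are in m, angles in rad, forces in N, time in s.
With the tool pointing down it reaches from about 0.425 to 0.8 m from the base axis. Payload 8.3 kg.
Tool frame: the origin (TCP) lies at the very end of the fingers, on their centre line; the grasp point (between the pads) lies 19 mm behind it; z points along the fingers, y is the direction in which the jaws open and shut (so a half turn about z gives the same grasp; the last joint's range is limited). The gripper opens to 85 mm and grips with 20 to 120 N. Pads are 22 mm wide; open, the fingers measure 114 mm over their backs; the gripper's body (76 mm by 85 mm) begins 54 mm behind the grasp point. The pads swing forward as they close: fully open they stand 13 mm farther back than shut.
Start: joints at [1.103, 0.383, 0.016, 1.37, -0.006, 1.388, -0.046], TCP at [0.246, -0.574, 0.231] pointing down, gripper open.
Joint ranges: [-2.95, 2.95], [-0.25, 2.06], [-1.52, 1.56], [0.18, 2.33], [-1.44, 4.58], [0.02, 2.06], [-3.01, 3.01]. Speed limits (rad/s): [2.39, 2.39, 3.01, 3.01, 3.14, 3.14, 3.14].

INTERFACE

Orientations are given as a unit quaternion [w, x, y, z].
In Python, from cell import manip gives the robot as it stands. The module is installed in compiled form; this text tells all that it offers.
- The arm moves only by the tool carry_out, never from a script. Its argument "plan" is a list of rows, each a list of 2 entries, a list of its own where there are three numbers: the shift along the tool's x, y, z in m, then the turn, a rotation vector about the tool's x, y, z in degrees. A call has 1 to 10 rows; each row shifts and turns the commanded pose from where the row before left it, along the tool's axes as they then stand; what a row does not reach is not made up. A row lasts 1/10 s, in which the tool goes at most 50 mm and 8.59 degrees, less where a joint would pass 70% of its speed; a pose out of reach is approached as far as the arm can. A call is refused whole if a number of a shift passes 0.05 or a number of a turn 8.59, either way. A call with a gripper value outside its range is refused whole. "grip" is the finger opening in m, from 0 to 0.0854, set as the call begins (left out, the last holds). The fingers move at their own pace and stop on an object; "grip_force" is the grip in N (left out, the last holds). Time passes only in rows, so rows that do not move let the fingers close. It gives the time, the measured TCP pose, the force and the opening at its end, in the units of the state.
- manip.state(): the state, without advancing time (a new reading comes with each control period).
- manip.read_camera(name): name is "scene" or "side" or "wrist"; returns the picture (384x512x3 uint8, blue, green, red); there is no depth.
- manip.get_calibration(name): a dict with "camera_matrix" (3x3 intrinsics, pixels), "view" (4x4, takes a point from world to camera coordinates); the wrist camera has in their place "T_tool_cam" (4x4, takes a point from camera to tool coordinates, whose origin is the TCP and whose axes are the flange's). Camera axes: x right, y down, z forward; pixel columns grow to the right and rows downward; lengths in m; the calibration is good to about 2 mm. A picture is of the moment at which its call begins: read the wrist's pose just before it. get_calibration takes no time and is no camera call.
- manip.close_job(): hands the job in, once; it reports no verdict.
The state is a dict: "clock": time; "q": joint angles; "joint_velocities": joint speeds; "effort": joint torques, N m; "ee_pos": TCP position; "tcp_rot": TCP orientation; "ft_force": force on the tool from outside, world axes, zero at the start; "ft_torque": the same for the moment, N m; "finger_gap": finger opening in m.
Only numpy, scipy, OpenCV 4.12 (cv2) and the standard library are available. Lean on these libraries where they do the work, as an engineer would, in place of code of your own. Each camera call takes 0.05 s, during which the arm holds its last target.

TASK

Make the plaster piece mould ready for casting: with the fingertips, press its keys gently down until each is fully home (its cap resting on its gasket, no gap left), first the round key, then the square key, then the bar-shaped key. Leave the cross-shaped key standing up as it is, do not pull any key up, and leave the loose things on and around the mould where they are.

Things in the scene. Friction and masses are not known exactly. Their poses are not given: they have to be found in the camera images.
- mould: closed plaster piece mould, a fixed white block 240 mm (x) x 290 mm (y) x 75 mm high; origin at the centre of its underside on the bench, z up; its flat top face is 75 mm above the bench. Four plaster keys stand up out of its top face, one near each corner, about 120 mm (x) and 150 mm (y) apart; which key is at which corner changes
- round_key_top (a point): centre of the flat top of the round (disc) plaster key, 42 mm in diameter; z up. The key is a cap of this outline, 8 mm thick, on a narrower neck that slides in the mould, with a 6 mm thick black rubber gasket of the same outline lying on the mould under it. The cap's top is 24 to 29 mm above the mould's top at first, and 14 mm when fully home, the cap then resting on the gasket with no gap
- round_key (a joint): how far the round key is pushed in, m: grows as it goes down, -0.003 to 0.002 at the start, 0.012 fully home; negative if pulled up. It slides straight down at about 3 N, stays where it is left, and its top is then (0.026 - value) above the mould's top. At home its cap bears on the gasket, which yields about 1 mm for every 3 N more and springs back when let go
- square_key_top (a point): centre of the flat top of the square plaster key, 40 x 40 mm; z up. The key is a cap of this outline, 8 mm thick, on a narrower neck that slides in the mould, with a 6 mm thick black rubber gasket of the same outline lying on the mould under it. The cap's top is 24 to 29 mm above the mould's top at first, and 14 mm when fully home, the cap then resting on the gasket with no gap
- square_key (a joint): how far the square key is pushed in, m: grows as it goes down, -0.003 to 0.002 at the start, 0.012 fully home; negative if pulled up. It slides straight down at about 3 N, stays where it is left, and its top is then (0.026 - value) above the mould's top. At home its cap bears on the gasket, which yields about 1 mm for every 3 N more and springs back when let go
- bar_key_top (a point): centre of the flat top of the bar-shaped plaster key, 26 mm (its x) by 64 mm (its y); z up. The key is a cap of this outline, 8 mm thick, on a narrower neck that slides in the mould, with a 6 mm thick black rubber gasket of the same outline lying on the mould under it. The cap's top is 24 to 29 mm above the mould's top at first, and 14 mm when fully home, the cap then resting on the gasket with no gap
- bar_key (a joint): how far the bar key is pushed in, m: grows as it goes down, -0.003 to 0.002 at the start, 0.012 fully home; negative if pulled up. It slides straight down at about 3 N, stays where it is left, and its top is then (0.026 - value) above the mould's top. At home its cap bears on the gasket, which yields about 1 mm for every 3 N more and springs back when let go
- cross_key_top (a point): centre of the flat top of the plus-shaped plaster key, 50 mm across, arms 20 mm wide; z up. The key is a cap of this outline, 8 mm thick, on a narrower neck that slides in the mould, with a 6 mm thick black rubber gasket of the same outline lying on the mould under it. The cap's top is 24 to 29 mm above the mould's top at first, and 14 mm when fully home, the cap then resting on the gasket with no gap
- cross_key (a joint): how far the cross key is pushed in, m: grows as it goes down, -0.003 to 0.002 at the start, 0.012 fully home; negative if pulled up. It slides straight down at about 3 N, stays where it is left, and its top is then (0.026 - value) above the mould's top. At home its cap bears on the gasket, which yields about 1 mm for every 3 N more and springs back when let go
- bowl: black rubber mixing bowl, 130 mm across, 65 mm high, on the bench right of the mould; origin under its centre
- mallet: rubber mallet with wooden handle lying on the bench left of the mould
- scraper: steel spatula lying on the bench beyond the mould, to the right
- brush: brush lying on the bench beyond the mould, to the left
- jar: amber jar, 60 mm across, 85 mm high, on the bench to the left; origin under its centre
- shard: broken piece of plaster about 70 x 50 x 60 mm, on the bench to the right; origin under its centre
- stick: small flat wooden modelling stick, 104 mm long, 7 mm thick (origin near its middle), lying loose on the mould's top along its middle (between the keys)
- plug: small loose plaster cone, 30 mm across and 30 mm high, standing on the mould's top near the middle of one short edge; origin under its centre

How it is judged:
On the way, in this order (a step that is already met when the one before it is completed fails the run):
1. the round key is home (value of joint round_key above 0.009 m), for 0.1 s.
2. the square key is home (value of joint square_key above 0.009 m), for 0.1 s.
3. the bar key is home (value of joint bar_key above 0.009 m), for 0.1 s.
At the end, for the whole second after the job is handed in: round, square and bar keys within 3 mm of fully home, the cross key still standing up (pushed in no further than 6 mm on its scale), every loose thing within 20 mm of where it began (value of joint each of round_key, square_key, bar_key above 0.009 m and value of joint cross_key between -0.009 and 0.006 m and distance of each of bowl, mallet, scraper, brush, jar, shard, stick, plug from where it was at the start of the episode below 0.02 m); the robot touches nothing.
It fails at once if a key is pushed in before those that come first are home ((value of joint square_key above 0.006 m and value of joint round_key below 0.008 m) or (value of joint bar_key above 0.006 m and value of joint any of round_key, square_key below 0.008 m)).
It fails at once if the cross key is pushed in to 6 mm or more on its scale (value of joint cross_key above 0.006 m).
It fails at once if a key is pulled up (value of joint any of round_key, square_key, bar_key, cross_key below -0.009 m).
It fails at once if something is pressed harder than 30 N (contact force between any of the fingers, the arm and anything else above 30 N).
It fails at once if a loose thing is moved by more than 20 mm, or lifted (distance of any of bowl, mallet, scraper, brush, jar, shard, stick, plug from where it was at the start of the episode above 0.02 m).
It also fails if it takes over 45 s, if anything falls off the work surface, if the arm or the gripper's body presses on something with over 40 N, if the wrist force passes 120 N, or if a joint passes its speed limit or range.

## Working session

There is one attempt and no reset: what is moved stays moved. The work goes in short steps, Python scripts to look and compute and a tool call to move; the robot and the scene stay as the last step left them, time stands still between calls to the robot, and variables do not carry over. Pictures are saved under pics/ and viewed, and the job is handed in when it is done.

Besides the shell and the picture viewer there is one more tool, called after ">>>" by a JSON object that holds its "method" and its "body", one argument or row to a line. carry_out: Moves the arm, as the interface text tells. Its arguments: {"type":"object","properties":{"plan":{"type":"array"},"grip":{"type":"number"},"grip_force":{"type":"number"}},"required":["plan"]}

```bash
mkdir -p pics; python3 - <<'E'
from cell import manip
import cv2,numpy as np
s=manip.state();print({k:np.round(v,3).tolist() for k,v in s.items()})
for n in("scene","side"):
    cv2.imwrite(f"pics/{n}0.png",manip.read_camera(n));c=manip.get_calibration(n);print(n,np.round(c["camera_matrix"],1).tolist(),np.round(c["view"],3).tolist())
print(np.round(manip.get_calibration("wrist")["T_tool_cam"],3).tolist())
cv2.imwrite("pics/wrist0.png",manip.read_camera("wrist"))
E
```

```text
{'clock': 0.0, 'q': [1.103, 0.384, 0.016, 1.371, -0.006, 1.388, -0.047], 'joint_velocities': [-0.001, -0.001, -0.0, 0.0, -0.002, 0.001, 0.0], 'effort': [-0.001, -62.761, 0.844, -37.182, 0.017, 0.014, 0.0], 'ee_pos': [0.246, -0.574, 0.23], 'tcp_rot': [-0.001, 0.98, 0.201, -0.0], 'ft_force': [-0.325, -0.141, 0.409], 'ft_torque': [0.014, 0.039, 0.047], 'finger_gap': 0.085}
scene [[383.2, 0.0, 254.3], [0.0, 383.2, 189.5], [0.0, 0.0, 1.0]] [[0.566, 0.824, 0.019, -0.325], [0.606, -0.401, -0.687, -0.294], [-0.559, 0.4, -0.726, 1.656], [0.0, 0.0, 0.0, 1.0]]
side [[448.1, 0.0, 253.4], [0.0, 448.1, 196.9], [0.0, 0.0, 1.0]] [[-0.802, -0.596, -0.02, 0.449], [-0.377, 0.533, -0.757, 0.31], [0.462, -0.6, -0.653, 1.034], [0.0, 0.0, 0.0, 1.0]]
[[-0.001, -0.966, -0.26, 0.066], [1.0, -0.001, -0.0, 0.001], [0.0, -0.26, 0.966, -0.142], [0.0, 0.0, 0.0, 1.0]]
```

View pics/scene0.png

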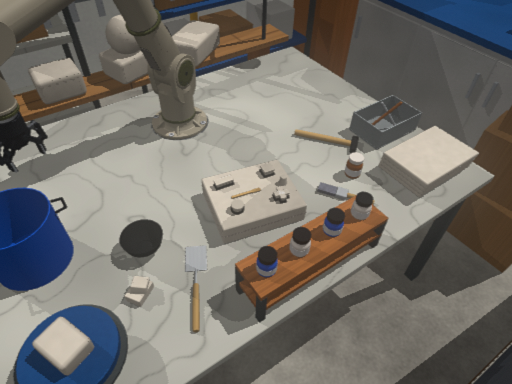

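View pics/side0.png

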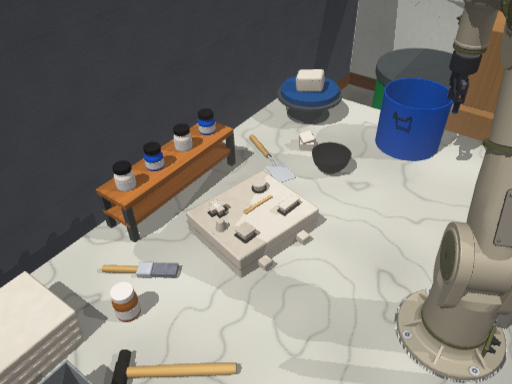

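View pics/wrist0.png

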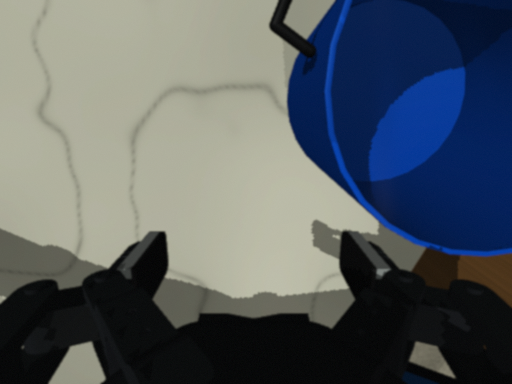

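The round key is at about (238,208) in the scene view, with the bar at (224,184), the square at (267,171) and the cross at (282,196). I'll enlarge both views to measure more closely.

```bash
python3 - <<'E'
import cv2
a=cv2.imread("pics/scene0.png")[150:240,195:312];b=cv2.imread("pics/side0.png")[165:275,180:325]
cv2.imwrite("pics/c1.png",cv2.resize(a,(702,540),interpolation=cv2.INTER_CUBIC))
cv2.imwrite("pics/c2.png",cv2.resize(b,(725,550),interpolation=cv2.INTER_CUBIC))
E
```

```text
(no output)
```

View pics/c1.png

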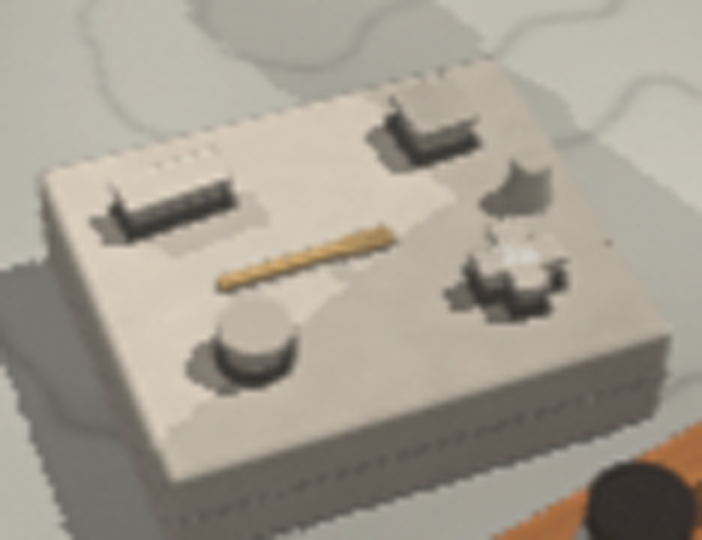

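View pics/c2.png

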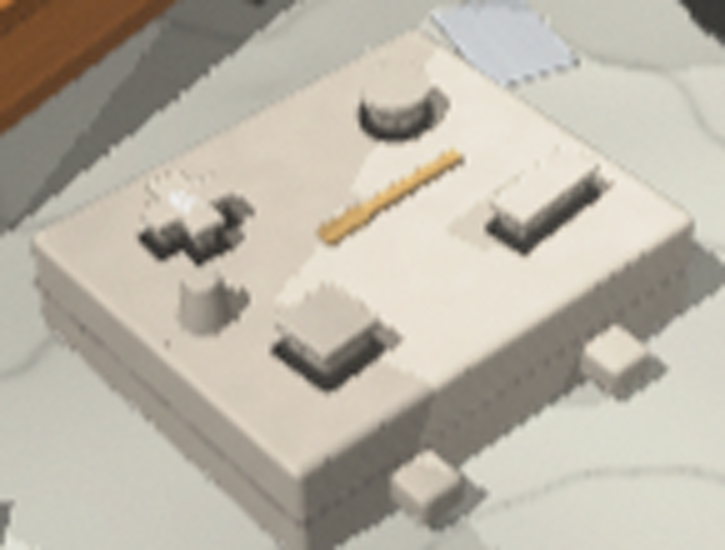

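```bash
cat > h.py <<'E'
from cell import manip
import cv2,numpy as np
def PM(n):
    c=manip.get_calibration(n);return np.array(c["camera_matrix"])@np.array(c["view"])[:3]
def plane(P,uv,z):
    H=np.c_[P[:,0],P[:,1],P[:,2]*z+P[:,3]];p=np.linalg.solve(H,[*uv,1]);return p[:2]/p[2]
def tri(a,b):
    X=cv2.triangulatePoints(PM("scene"),PM("side"),np.float64(a),np.float64(b)).ravel();return X[:3]/X[3]
E
python3 - <<'E'
from h import *
S=lambda u,v:(195+u/6-.4,150+v/6-.4)
D=lambda u,v:(180+u/5-.4,165+v/5-.4)
P,Q=PM("scene"),PM("side")
a=np.array([plane(P,S(*p),.075) for p in[(45,175),(495,62),(668,338),(175,478)]])
b=np.array([plane(Q,D(*p),.075) for p in[(690,230),(302,478),(35,240),(420,35)]])
print(a.round(3).tolist(),a.mean(0));print(b.round(3).tolist(),b.mean(0))
for n,s,d in[("round",(257,322),(398,90)),("square",(434,105),(328,322)),("bar",(172,180),(548,188)),("cross",(519,253),(190,200))]:
    print(n,tri(S(*s),D(*d)).round(3),plane(P,S(*s),.1015).round(3),plane(Q,D(*d),.1015).round(3))
for nm,l,f,PP in(("sc",[(220,285),(395,235)],S,P),("si",[(330,237),(460,158)],D,Q)):
    print(nm,[plane(PP,f(*p),.082).round(3) for p in l])
print(plane(P,S(520,205),.077),plane(Q,D(203,325),.077))
E
```

```text
[[0.43, -0.12], [0.495, 0.153], [0.723, 0.098], [0.657, -0.171]] [ 0.57616875 -0.01002036]
[[0.417, -0.109], [0.481, 0.159], [0.709, 0.108], [0.643, -0.167]] [ 0.56245197 -0.00211374]
round [ 0.606 -0.092  0.098] [ 0.611 -0.092] [ 0.603 -0.089]
square [0.523 0.084 0.098] [0.528 0.082] [0.52  0.086]
bar [ 0.489 -0.072  0.095] [ 0.497 -0.074] [ 0.485 -0.068]
cross [0.643 0.053 0.098] [0.647 0.053] [0.639 0.054]
sc [array([ 0.563, -0.085]), array([0.585, 0.016])]
si [array([0.572, 0.017]), array([ 0.552, -0.079])]
[0.60063137 0.09102835] [0.58841241 0.10683134]
```

>>> {"method": "carry_out", "body": {
  "plan": [
    [[0.035, -0.02, 0], [0, 0, 0]],
    [[0.035, -0.02, 0], [0, 0, 0]],
    [[0.035, -0.02, 0], [0, 0, 0]],
    [[0.035, -0.02, 0], [0, 0, 0]],
    [[0.035, -0.02, 0], [0, 0, 0]],
    [[0.035, -0.02, 0], [0, 0, 0]],
    [[0.035, -0.02, 0], [0, 0, 0]],
    [[0.035, -0.02, 0], [0, 0, 0]],
    [[0.035, -0.02, 0], [0, 0, 0]],
    [[0.035, -0.02, 0], [0, 0, 0]]
  ],
  "grip": 0
}}

```text
clock: 1.15
ee_pos: [0.4897, -0.2513, 0.2312]
tcp_rot: [-0.0, 0.98, 0.201, -0.0]
ft_force: [-0.2, -0.0, -0.4]
finger_gap: -0.0001
```

>>> {"method": "carry_out", "body": {
  "plan": [
    [[0.034, -0.02, 0], [0, 0, 0]],
    [[0.034, -0.02, 0], [0, 0, 0]],
    [[0.034, -0.02, 0], [0, 0, 0]],
    [[0.034, -0.02, 0], [0, 0, 0]],
    [[0.033, -0.02, 0], [0, 0, 0]],
    [[0, 0, 0], [0, 0, 8]],
    [[0, 0, 0], [0, 0, 8]],
    [[0, 0, 0], [0, 0, 8]],
    [[0, 0, 0], [0, 0, 8]],
    [[0, 0, 0], [0, 0, 4.5]]
  ]
}}

```text
clock: 2.15
ee_pos: [0.6049, -0.0942, 0.2309]
tcp_rot: [-0.0, 0.993, -0.119, -0.0]
ft_force: [-0.1, 0.8, -0.0]
finger_gap: 0.0002
```

```bash
cat >> h.py <<'E'
from scipy.spatial.transform import Rotation as R
def wristP():
    s=manip.state();q=s["tcp_rot"];T=np.eye(4);T[:3,:3]=R.from_quat([q[1],q[2],q[3],q[0]]).as_matrix();T[:3,3]=s["ee_pos"]
    c=manip.get_calibration("wrist");img=manip.read_camera("wrist")
    return img,np.array(c["camera_matrix"])@np.linalg.inv(T@np.array(c["T_tool_cam"]))[:3],s
E
python3 - <<'E'
from h import *
img,P,s=wristP();cv2.imwrite("pics/w1.png",img);np.save("P1.npy",P)
print(s["q"].round(2) if hasattr(s["q"],"round") else s["q"],s["ee_pos"],R.from_quat(np.roll(s["tcp_rot"],-1)).as_matrix().round(3))
E
```

```text
[ 0.26  0.37 -0.22  1.4   0.08  1.38 -1.76] [ 0.60486907 -0.09423708  0.2308664 ] [[ 0.972 -0.235 -0.001]
 [-0.235 -0.972  0.   ]
 [-0.001  0.    -1.   ]]
```

View pics/w1.png

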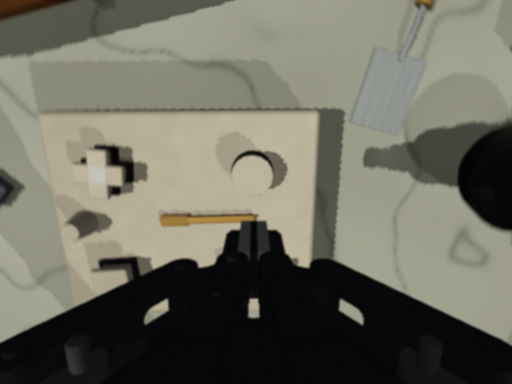

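Wrist view: the round cap's centre is at about (252,175), the cross at (99,172), and the closed fingertips at (253,225).

```bash
python3 - <<'E'
from h import *
P=np.load("P1.npy")
for n,uv,z in[("round",(252,175),.1),("round",(252,175),.098),("cross",(99,172),.1),("plug base",(80,228),.078),("c1",(40,112),.075),("c2",(319,110),.075)]:print(n,plane(P,uv,z).round(4))
E
```

```text
round [ 0.6102 -0.0945]
round [ 0.6098 -0.0944]
cross [0.6482 0.0492]
plug base [0.5921 0.1062]
c1 [0.7181 0.0985]
c2 [ 0.6537 -0.1741]
```

>>> {"method": "carry_out", "body": {
  "plan": [
    [[0.004, 0, 0.04], [0, 0, 0]],
    [[0, 0, 0.04], [0, 0, 0]],
    [[0, 0, 0.025], [0, 0, 0]],
    [[0, 0, 0.01], [0, 0, 0]],
    [[0, 0, 0.004], [0, 0, 0]],
    [[0, 0, 0.004], [0, 0, 0]],
    [[0, 0, 0], [0, 0, 0]]
  ]
}}

```text
clock: 2.9
ee_pos: [0.6097, -0.0953, 0.1094]
tcp_rot: [-0.0, 0.993, -0.116, 0.001]
ft_force: [0.1, -0.5, -0.4]
finger_gap: -0.0
```

>>> {"method": "carry_out", "body": {
  "plan": [
    [[0, 0, 0.002], [0, 0, 0]],
    [[0, 0, 0.002], [0, 0, 0]],
    [[0, 0, 0.002], [0, 0, 0]],
    [[0, 0, 0.002], [0, 0, 0]],
    [[0, 0, 0.002], [0, 0, 0]],
    [[0, 0, 0.002], [0, 0, 0]],
    [[0, 0, 0.002], [0, 0, 0]],
    [[0, 0, 0], [0, 0, 0]]
  ]
}}

```text
clock: 3.7
ee_pos: [0.6091, -0.0952, 0.0942]
tcp_rot: [-0.0, 0.993, -0.116, 0.0]
ft_force: [0.3, -0.6, 2.9]
finger_gap: 0.0002
```

>>> {"method": "carry_out", "body": {
  "plan": [
    [[0, 0, 0.001], [0, 0, 0]],
    [[0, 0, 0.001], [0, 0, 0]],
    [[0, 0, 0.001], [0, 0, 0]],
    [[0, 0, 0.001], [0, 0, 0]],
    [[0, 0, 0.001], [0, 0, 0]],
    [[0, 0, 0], [0, 0, 0]]
  ]
}}

```text
clock: 4.3
ee_pos: [0.6091, -0.0952, 0.0892]
tcp_rot: [-0.0, 0.993, -0.116, 0.0]
ft_force: [0.4, -0.3, 3.1]
finger_gap: -0.0004
```

>>> {"method": "carry_out", "body": {
  "plan": [
    [[0, 0, 0.001], [0, 0, 0]],
    [[0, 0, 0.001], [0, 0, 0]],
    [[0, 0, 0], [0, 0, 0]]
  ]
}}

```text
clock: 4.6
ee_pos: [0.6091, -0.0952, 0.0875]
tcp_rot: [-0.0, 0.993, -0.116, 0.0]
ft_force: [0.4, 0.4, 5.5]
finger_gap: -0.0
```

>>> {"method": "carry_out", "body": {
  "plan": [
    [[0, 0, 0.001], [0, 0, 0]],
    [[0, 0, 0], [0, 0, 0]],
    [[0, 0, 0], [0, 0, 0]]
  ]
}}

```text
clock: 4.9
ee_pos: [0.6091, -0.0952, 0.0869]
tcp_rot: [0.0, 0.993, -0.116, 0.0]
ft_force: [-0.3, 0.7, 7.5]
finger_gap: 0.0004
```

>>> {"method": "carry_out", "body": {
  "plan": [
    [[0, 0, -0.005], [0, 0, 0]],
    [[0, 0, -0.03], [0, 0, 0]],
    [[0, 0, -0.04], [0, 0, 0]],
    [[0, 0, -0.04], [0, 0, 0]],
    [[-0.025, -0.031, 0], [0, 0, 0]],
    [[-0.025, -0.031, 0], [0, 0, 0]],
    [[-0.025, -0.031, 0], [0, 0, 0]],
    [[-0.025, -0.031, 0], [0, 0, 0]],
    [[-0.025, -0.03, 0], [0, 0, 0]],
    [[0, 0, 0], [0, 0, 0]]
  ]
}}

```text
clock: 5.9
ee_pos: [0.5199, 0.0899, 0.2013]
tcp_rot: [-0.001, 0.994, -0.111, -0.001]
ft_force: [0.3, 0.1, 0.1]
finger_gap: 0.0
```

```bash
python3 - <<'E'
from h import *
img,P,s=wristP();cv2.imwrite("pics/w2.png",img);np.save("P2.npy",P)
print(s["ee_pos"],s["ft_force"])
E
```

```text
[0.51986252 0.08992934 0.20133996] [0.31672662 0.0511934  0.09489423]
```

View pics/w2.png

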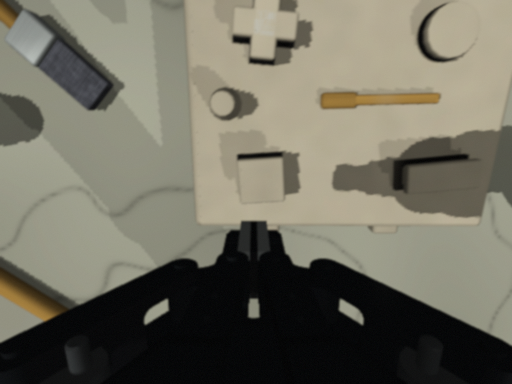

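Square top is at about (262,180), bar top at (443,176), round at (450,28) and cross at (265,29).

```bash
python3 - <<'E'
from h import *
P=np.load("P2.npy")
for n,uv,z in[("sq",(262,180),.1),("bar",(443,176),.099),("round",(450,30),.089),("cross",(265,29),.1)]:
    w=plane(P,uv,z);d=w-[.5199,.0899];print(n,w.round(4),"tool",(d@np.array([[.975,-.221],[-.221,-.975]]).T).round(4))
E
```

```text
sq [0.5253 0.0808] tool [0.0073 0.0077]
bar [ 0.4936 -0.0738] tool [0.0105 0.1654]
round [ 0.6097 -0.0916] tool [0.1277 0.1571]
cross [0.6407 0.0531] tool [0.1259 0.0092]
```

Correcting by about +6, +7 mm, then descending over the square key.

>>> {"method": "carry_out", "body": {
  "plan": [
    [[0.006, 0.007, 0.02], [0, 0, 0]],
    [[0, 0, 0.04], [0, 0, 0]],
    [[0, 0, 0.02], [0, 0, 0]],
    [[0, 0, 0.01], [0, 0, 0]],
    [[0, 0, 0.002], [0, 0, 0]],
    [[0, 0, 0.002], [0, 0, 0]],
    [[0, 0, 0.002], [0, 0, 0]],
    [[0, 0, 0.002], [0, 0, 0]],
    [[0, 0, 0.002], [0, 0, 0]],
    [[0, 0, 0], [0, 0, 0]]
  ]
}}

```text
clock: 6.95
ee_pos: [0.5274, 0.0753, 0.1017]
tcp_rot: [-0.0, 0.993, -0.116, 0.001]
ft_force: [0.9, -0.7, 1.5]
finger_gap: -0.0002
```

>>> {"method": "carry_out", "body": {
  "plan": [
    [[0, 0, -0.005], [0, 0, 0]],
    [[-0.003, -0.006, 0], [0, 0, 0]],
    [[0, 0, 0.003], [0, 0, 0]],
    [[0, 0, 0.002], [0, 0, 0]],
    [[0, 0, 0.002], [0, 0, 0]],
    [[0, 0, 0.002], [0, 0, 0]],
    [[0, 0, 0.002], [0, 0, 0]],
    [[0, 0, 0.002], [0, 0, 0]],
    [[0, 0, 0.002], [0, 0, 0]],
    [[0, 0, 0], [0, 0, 0]]
  ]
}}

```text
clock: 7.95
ee_pos: [0.5255, 0.0817, 0.0911]
tcp_rot: [-0.0, 0.993, -0.116, 0.0]
ft_force: [-0.8, 2.2, 2.3]
finger_gap: -0.0001
```

>>> {"method": "carry_out", "body": {
  "plan": [
    [[0, 0, 0.001], [0, 0, 0]],
    [[0, 0, 0.001], [0, 0, 0]],
    [[0, 0, 0], [0, 0, 0]]
  ]
}}

```text
clock: 8.25
ee_pos: [0.5255, 0.0817, 0.0893]
tcp_rot: [-0.0, 0.993, -0.116, 0.0]
ft_force: [0.1, 1.5, 2.9]
finger_gap: -0.0003
```

>>> {"method": "carry_out", "body": {
  "plan": [
    [[0, 0, 0.001], [0, 0, 0]],
    [[0, 0, 0.001], [0, 0, 0]],
    [[0, 0, 0.001], [0, 0, 0]],
    [[0, 0, 0], [0, 0, 0]],
    [[0, 0, 0], [0, 0, 0]]
  ]
}}

```text
clock: 8.75
ee_pos: [0.5256, 0.0817, 0.0867]
tcp_rot: [0.0, 0.993, -0.116, 0.0]
ft_force: [-2.3, 0.4, 7.2]
finger_gap: 0.0
```

>>> {"method": "carry_out", "body": {
  "plan": [
    [[0, 0, -0.005], [0, 0, 0]],
    [[0, 0, -0.03], [0, 0, 0]],
    [[0, 0, -0.035], [0, 0, 0]],
    [[0, 0.03, 0], [0, 0, 0]],
    [[0.002, 0.035, 0], [0, 0, 0]],
    [[0, 0.035, 0], [0, 0, 0]],
    [[0, 0.035, 0], [0, 0, 0]],
    [[0, 0.0235, 0], [0, 0, 0]],
    [[0, 0, 0], [0, 0, 0]],
    [[0, 0, 0], [0, 0, 0]]
  ]
}}

```text
clock: 9.75
ee_pos: [0.4905, -0.0735, 0.1561]
tcp_rot: [0.0, 0.993, -0.117, -0.0]
ft_force: [0.2, 0.8, 0.0]
finger_gap: -0.0001
```

```bash
python3 - <<'E'
from h import *
img,P,s=wristP();cv2.imwrite("pics/w3.png",img)
print(s["ee_pos"],s["ft_force"])
cv2.imwrite("pics/si3.png",cv2.resize(manip.read_camera("side")[165:275,180:325],(725,550),interpolation=cv2.INTER_CUBIC))
E
```

```text
[ 0.49048114 -0.07351949  0.1560532 ] [0.17721485 0.7666842  0.02674881]
```

View pics/si3.png

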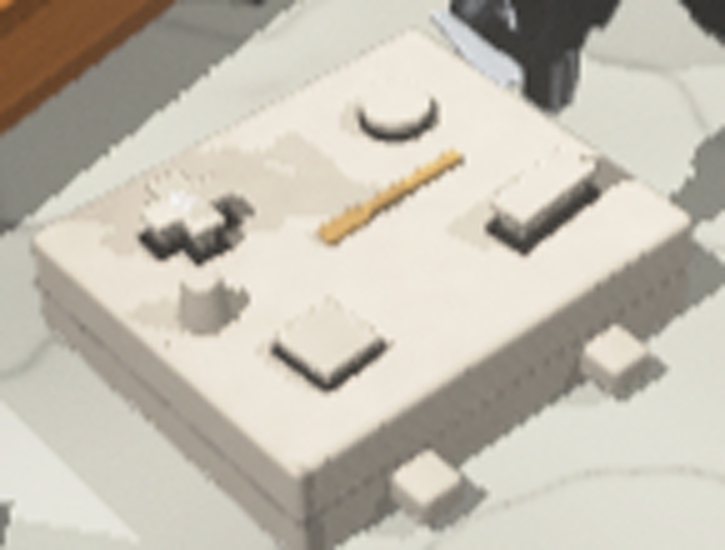

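View pics/w3.png

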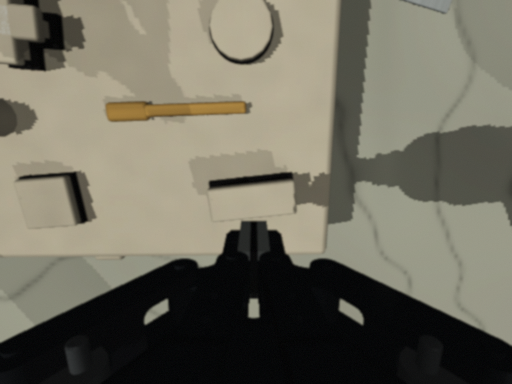

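The side view shows the round and square caps seated on their gaskets. In the wrist view the bar's top is centred at about (252,199).

```bash
python3 - <<'E'
from h import *
img,P,s=wristP()
for z in(.099,.101):print(plane(P,(252,199),z).round(4))
E
```

```text
[ 0.4949 -0.0722]
[ 0.4955 -0.0723]
```

>>> {"method": "carry_out", "body": {
  "plan": [
    [[0.003, 0, 0.03], [0, 0, 0]],
    [[0, 0, 0.015], [0, 0, 0]],
    [[0, 0, 0.003], [0, 0, 0]],
    [[0, 0, 0.002], [0, 0, 0]],
    [[0, 0, 0.002], [0, 0, 0]],
    [[0, 0, 0.002], [0, 0, 0]],
    [[0, 0, 0.002], [0, 0, 0]],
    [[0, 0, 0.002], [0, 0, 0]],
    [[0, 0, 0.002], [0, 0, 0]],
    [[0, 0, 0], [0, 0, 0]]
  ]
}}

```text
clock: 10.9
ee_pos: [0.4942, -0.0737, 0.0965]
tcp_rot: [-0.0, 0.993, -0.116, 0.0]
ft_force: [0.7, 0.0, 3.1]
finger_gap: -0.0
```

>>> {"method": "carry_out", "body": {
  "plan": [
    [[0, 0, 0.002], [0, 0, 0]],
    [[0, 0, 0.002], [0, 0, 0]],
    [[0, 0, 0.001], [0, 0, 0]],
    [[0, 0, 0.001], [0, 0, 0]],
    [[0, 0, 0], [0, 0, 0]]
  ]
}}

```text
clock: 11.4
ee_pos: [0.4942, -0.0736, 0.0904]
tcp_rot: [-0.0, 0.993, -0.116, 0.0]
ft_force: [2.6, -0.3, 2.0]
finger_gap: -0.0004
```

>>> {"method": "carry_out", "body": {
  "plan": [
    [[0, 0, 0.001], [0, 0, 0]],
    [[0, 0, 0.001], [0, 0, 0]],
    [[0, 0, 0.001], [0, 0, 0]],
    [[0, 0, 0.001], [0, 0, 0]],
    [[0, 0, 0], [0, 0, 0]],
    [[0, 0, 0], [0, 0, 0]]
  ]
}}

```text
clock: 12.0
ee_pos: [0.4941, -0.0737, 0.0868]
tcp_rot: [-0.0, 0.993, -0.116, 0.0]
ft_force: [0.2, 0.5, 7.4]
finger_gap: 0.0001
```

>>> {"method": "carry_out", "body": {
  "plan": [
    [[0, 0, -0.005], [0, 0, 0]],
    [[0, 0, -0.03], [0, 0, 0]],
    [[0, 0, -0.04], [0, 0, 0]],
    [[0, 0, -0.04], [0, 0, 0]],
    [[0, 0, -0.03], [0, 0, 0]],
    [[0, 0, 0], [0, 0, 0]],
    [[0, 0, 0], [0, 0, 0]]
  ]
}}

```text
clock: 12.7
ee_pos: [0.4934, -0.0736, 0.2311]
tcp_rot: [0.0, 0.993, -0.116, -0.0]
ft_force: [-0.3, -0.6, -1.4]
finger_gap: 0.0001
```

```bash
python3 - <<'E'
from h import *
s=manip.state();print(s["ee_pos"],s["ft_force"])
a=manip.read_camera("side")[165:275,180:325];b=manip.read_camera("scene")[150:240,195:312]
cv2.imwrite("pics/f.png",np.vstack([cv2.resize(a,(395,300),interpolation=cv2.INTER_CUBIC),cv2.resize(b,(395,300),interpolation=cv2.INTER_CUBIC)]))
E
```

```text
[ 0.49339183 -0.0736105   0.23112684] [-0.27039346 -0.55111019 -1.41987212]
```

View pics/f.png

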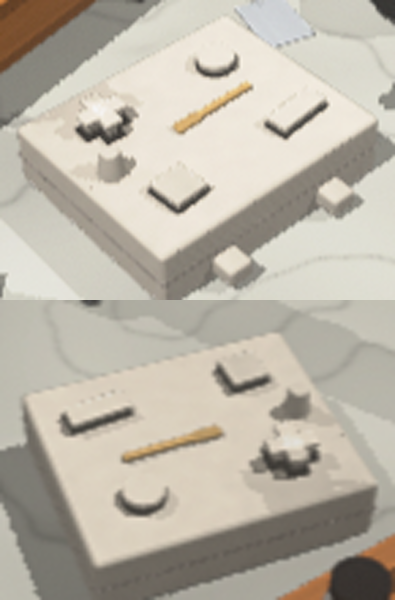

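The round, square and bar caps are all down on their gaskets. The cross is still up, the stick and plug haven't moved, and the tool is clear.

```bash
python3 -c "
from cell import manip
print(manip.close_job())"
```

```text
the job is handed in; nothing more can be done
None
```

I pressed the round, square and bar keys home in that order with the closed fingertips, then lifted clear and handed the job in at about 13 s; it reports no verdict.

- **Pressing:** each key slid at about 3 N and was pressed on to 7.2–7.5 N. The fingertips then read 86.7–86.9 mm above the bench, about 2 mm past the 89 mm home height, so each cap was bearing on its gasket.
- **Last pictures:** both fixed views show the three caps resting on their gaskets, the cross key still standing, and the stick and plug where they were. I did not check the things on the bench again in the last pictures, but the arm never came near them.
- **Disagreements:**
  - My first approach to the square key was about 7 mm off centre. I lifted and re-centred before pressing it.
  - Camera estimates of the bar's x position differed by about 6 mm, so I aimed between them.
  - The vertical force read −1.4 N at the last check with nothing touched. I took that as settling or noise.

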